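# Take the spent lamp cartridge out of a detector with a blind cam lock

### The job

The spent lamp cartridge in the detector is held down by a cam lock with an unmarked knob: turn the round black knob until you feel it drop into its hidden release notch and let go of it there. Then draw the cartridge straight up out of its well by its orange tab and stand it upright in the parts tray, setting it down gently. Leave the solvent bottle, the carton and the vial rack where they stand.

Things in the scene. Friction and masses are not known exactly. Their poses are not given: they have to be found in the camera images.
- detector: Detector module of a liquid chromatograph on the bench, light grey, black front; fixed. 420 mm deep (its x), 260 mm wide (y), 130 mm high. Origin: centre of its underside; +x points from front to rear, z up. Its flat top deck, 130 mm above the bench, carries knob and lamp well 110 mm from its front edge, 120 mm apart along y; behind them lies the removed service hood
- hood_edge (a point): Middle of the near upper edge of the removed service hood, a light grey lid 150 x 236 x 46 mm high that lies on the rear of the deck and does not move; the edge is 137 mm behind the line through knob and lamp well, 46 mm above the deck
- knob_grip (a point): On the upright axis of the cam-lock knob, half-way up its grip, 21 mm above the deck; this point does not turn. The knob is a round fluted black cylinder, 46 mm in diameter, from 4 to 38 mm above the deck, to be gripped at any yaw, on a metal bezel 62 mm in diameter, 3 mm high. It has no mark and no end stop. A hidden cam disc below it has one V notch
- knob_axis (a point): Where the knob's axis meets the deck. Turned clockwise seen from above, the notch comes up after 0.6 to 2.0 rad, different every time. Before it: a steady drag of 0.1 N m; over the last 0.2 rad to its centre the knob pulls itself on, by up to 0.27 N m; past the centre it resists by 0.4 to 0.8 N m for 0.15 rad, then drags as before. Let go within 0.15 rad of the centre, it snaps there and stays
- well_mouth (a point): Centre of the rectangular mouth of the lamp well, at deck height; the well is 59 x 43 mm (detector x, y), 98 mm deep. A bolt in its +y wall stands in a groove of the cartridge and leaves it only when the knob is at the centre of its notch; otherwise the cartridge can be lifted by only 4 mm
- lamp_centre (a point): Centre, half-way up, of the loose lamp cartridge, 0.22 to 0.45 kg, 140 mm tall, z up, axes parallel to the detector's at the start. From its underside up: dark metal body 56 (x) by 40 mm (y) to 90 mm, aluminium flange 70 x 54 mm to 96 mm (rests on the deck), orange tab to 140 mm. It has 1.5 mm of play on each side in the well; its foot leaves the well after rising 90 mm
- lamp_grip (a point): Middle of the cartridge's orange pull tab, 52 mm above lamp_centre and 18 mm below the tab's top; the tab is 44 mm along the cartridge's x, 12 mm thick along its y, 44 mm tall above the flange; grip its thickness, fingers closing along y
- tray_floor (a point): Centre of the foam floor of the blue-grey parts tray, 12 mm above the bench; the tray is fixed, outside 190 mm (its x) by 140 mm (its y), rim 36 mm above the bench, walls 4 mm; the free floor is about 182 x 132 mm
- solvent: Clear glass solvent bottle with a white cap, 86 mm in diameter, 170 mm tall; a bystander; origin at the centre of its underside
- carton: White paper carton with a teal band, 110 x 65 x 62 mm; a bystander; origin at the centre of its underside
- vial_rack: Blue rack with amber vials, 150 x 85 x 48 mm; a bystander; origin at the centre of its underside

How it is judged:
On the way:
1. the cartridge has been drawn up clear of its well, upright (z of lamp_centre in the frame of well_mouth above 0.071 m and angle between lamp_centre's own z axis and vertical below 0.35 rad), for 0.1 s.
At the end, for the whole second after the job is handed in: The lamp cartridge stands upright (within 0.1 rad) with its underside flat on the floor of the parts tray (centre 64 to 76 mm above the foam), at rest and released; bottle, carton and vial rack are within 20 mm of where they stood (x of lamp_centre in the frame of tray_floor between -0.085 and 0.085 m and y of lamp_centre in the frame of tray_floor between -0.06 and 0.06 m and z of lamp_centre in the frame of tray_floor between 0.064 and 0.076 m and angle between lamp_centre's own z axis and vertical below 0.1 rad and distance of each of solvent, carton, vial_rack from where it was at the start of the episode below 0.02 m); the robot touches nothing.
It fails at once if the cartridge falls freely (more than 15 mm) instead of being set down (linear speed of lamp above 0.55 m/s and contact force between the fingers and lamp below 0.5 N).
It fails at once if the cartridge is banged into the tray (more than 60 N) (contact force between lamp and tray above 60 N).
It fails at once if the solvent bottle, the carton or the vial rack is pushed away by more than 20 mm (distance of any of solvent, carton, vial_rack from where it was at the start of the episode above 0.02 m).
It also fails if it takes over 72 s, if anything falls off the work surface, if the arm or the gripper's body presses on something with over 40 N, if the wrist force passes 120 N, or if a joint passes its speed limit or range.

### The arm

A 6-joint arm with a two-finger parallel gripper is mounted at the origin on the work surface. World frame = base frame: x ahead of the robot, y to its left, z up, the work surface at z = 0. Lengths are in m, angles in rad, forces in N, time in s.
With the tool pointing down it reaches from about 0.425 to 0.95 m from the base axis. Payload 3.5 kg.
Tool frame: the origin (TCP) lies between the finger pads; the fingertips stand 14 mm ahead of it and the grasp point (between the pads) lies 5 mm behind it (manip.nose_length is the distance from the TCP to the fingertips, in m); y points along the fingers, x is the direction in which the jaws open and shut, and the axes are right-handed (so a half turn about y gives the same grasp; the last joint's range is limited). The gripper opens to 85 mm and grips with 20 to 120 N. Pads are 22 mm wide; open, the fingers measure 114 mm over their backs; the gripper's body (76 mm by 85 mm) begins 54 mm behind the grasp point. The pads swing forward as they close: fully open they stand 13 mm farther back than shut.
Start: joints at [1.057, 0.286, 1.577, -0, 1.279, -0.15], TCP at [0.24, 0.631, 0.245] pointing down, gripper open.
Joint ranges: [-2.77, 2.77], [-0.9, 2.22], [0.21, 2.48], [-1.53, 4.67], [0.24, 2.81], [-2.84, 2.84]. Speed limits (rad/s): [2.79, 2.79, 3.14, 3.14, 3.14, 3.14].

### API

Orientations are given as a unit quaternion [w, x, y, z].
In Python, from cell import get_state, capture, close_job, finder, manip gives the robot as it stands.
- The arm moves only by the shell command python3 -m creep 'ROWS' [OPENING] [FORCE]. ROWS is JSON, a list of rows, each a list of 6 numbers: the shift along the tool's x, y, z each as a share of 20 cm, from -1 to 1, then the turn, a rotation vector about the tool's x, y, z each as a share of 0.5 rad, from -1 to 1. In form: [[dx, dy, dz, ax, ay, az], ...]. A call has 1 to 8 rows; each row is the pose to reach, as a shift and turn from the pose commanded when the call began, along the tool's axes at that moment; what a row does not reach only later rows make up. A row lasts 1/8 s, in which the tool goes at most 62.5 mm and 10.7 degrees, less where a joint would pass 70% of its speed; a pose out of reach is approached as far as the arm can. A call with a number of a shift or a turn outside -1 to 1 is refused whole. A call with a gripper value outside its range is refused whole. OPENING is the closure, from -1 (fully open) to 1 (shut), set as the call begins (- or left out, the last holds). The fingers move at their own pace and stop on an object; FORCE is the grip in N (left out, the last holds). Time passes only in rows, so rows that repeat a pose let the fingers close. It gives the time, the measured TCP pose, the force and the opening at its end, in the units of the state.
- get_state(): the state, without advancing time (a new reading comes with each control period).
- capture(name): name is "scene" or "top" or "wrist"; returns a dict with "img" (480x640x3 uint8, red, green, blue), "camera_matrix" (3x3 intrinsics, pixels), "xyz" and "rotation" of the camera in the world. Camera axes: x right, y down, z forward; pixel columns grow to the right and rows downward; lengths in m; the calibration is good to about 2 mm. A picture is of the moment at which its call begins. There is no depth.
- close_job(): hands the job in, once; it reports no verdict.
Trained networks look in the newest picture that a camera, given by its name, has taken for a name from the list of things; names that differ only in an ending like _2 or _b are one class to them, and where a whole thing is asked for, a point or a joint stands for the part that bears it (a point fixed in the world has none). Each returns a list of dicts, best first, with "score" (0 to 1); they miss things now and then, are a little off and sometimes report something else, mostly with a low value. They report only what shows in the picture. A call takes as long as a camera call.
- finder.look_for(camera, thing): "at" ([row, column] as shares, 0 to 1, of the picture: columns of its width, rows of its height, amid what is visible of it).
- finder.regions_of(camera, thing): "region" (480x640 bool, what is visible of it) and "at" ([row, column] as shares, 0 to 1, of the picture: columns of its width, rows of its height, amid what is visible of it).
- finder.landmark_of(camera, thing): "at" ([row, column] as shares, 0 to 1, of the picture: columns of its width, rows of its height: a listed point, or the origin of a listed thing).
The state is a dict: "t": time; "joints": joint angles; "qvel": joint speeds; "joint_torque": joint torques, N m; "eef_pos": TCP position; "ee_rot": TCP orientation; "wrist_force": force on the tool from outside, world axes, zero at the start; "torque": the same for the moment, N m; "finger_gap": finger opening in m.
Only numpy, scipy, OpenCV 4.12 (cv2) and the standard library are available. Lean on these libraries where they do the work, as an engineer would, in place of code of your own. Each camera call takes 0.05 s, during which the arm holds its last target.

## Working session

There is one attempt and no reset: what is moved stays moved. The work goes in short steps, Python scripts to look and compute and a shell command to move; the robot and the scene stay as the last step left them, time stands still between calls to the robot, and variables do not carry over. Pictures are saved under pics/ and viewed, and the job is handed in when it is done.

```bash
ls; mkdir -p pics; python3 - <<'E'
from cell import get_state,capture,finder,manip
import cv2
s=get_state()
for k,v in s.items(): print(k,v)
for c in("scene","top","wrist"):
    d=capture(c); cv2.imwrite(f"pics/{c}0.png",d["img"][:,:,::-1]); print(c,d["camera_matrix"],d["xyz"],d["rotation"])
E
```

```text
pics
t 0.0
joints [ 1.05696262e+00  2.87161527e-01  1.57817475e+00 -9.00205441e-07
  1.27861958e+00 -1.49983222e-01]
qvel [ 9.40560055e-04 -1.57212325e-03 -2.27978329e-03  1.09613395e-05
 -4.31339399e-05 -3.01940588e-03]
joint_torque [-2.22393021e-03 -4.05999398e+01 -2.92616522e+01 -2.80541399e-04
  5.84374677e-03  7.19847606e-06]
eef_pos [0.23986555 0.63027141 0.24395113]
ee_rot [-0.58184351  0.58257615  0.40053577 -0.40203764]
wrist_force [-0.64280172  0.28031401  0.35558793]
torque [ 0.03188291  0.00899779 -0.02358794]
finger_gap 0.0851025911372278
scene [[505.45528524   0.         324.61824718]
 [  0.         505.45528524 235.44309344]
 [  0.           0.           1.        ]] [1.24430074 0.39545953 1.18645539] [-0.14068017  0.46683586  0.8334932  -0.25992778]
top [[503.03328065   0.         311.94394208]
 [  0.         503.03328065 243.26258613]
 [  0.           0.           1.        ]] [0.52739986 0.03531068 1.32048576] [ 0.01871603 -0.70247264  0.71101264 -0.02535607]
wrist [[379.27454677   0.         322.14491259]
 [  0.         379.27454677 240.07754878]
 [  0.           0.           1.        ]] [0.17370511 0.65620195 0.37238485] [0.11740325 0.81487881 0.56204299 0.0793516 ]
```

View pics/scene0.png

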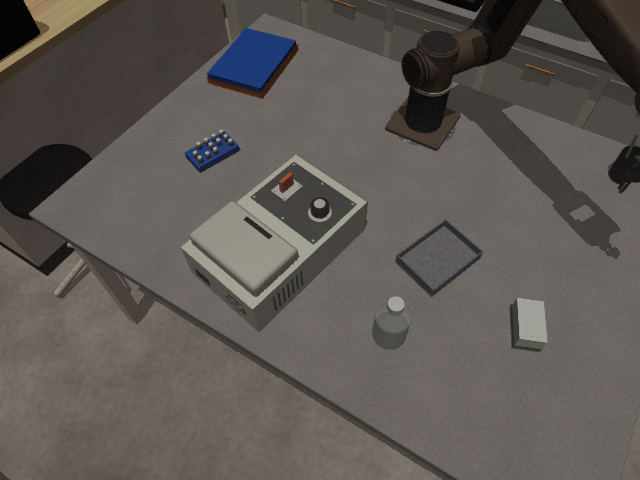

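View pics/top0.png

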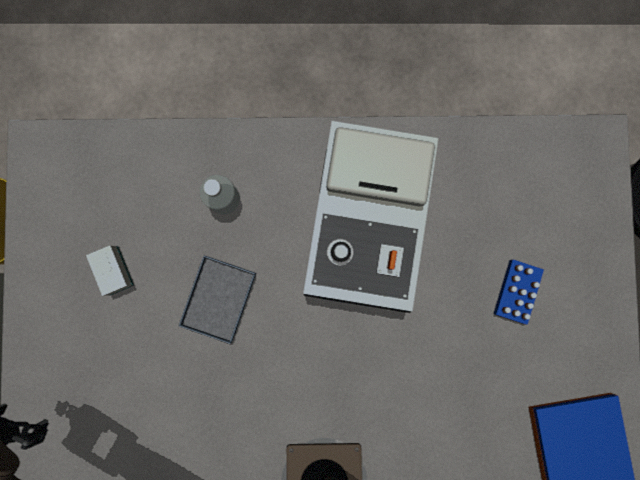

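```bash
cat > h.py <<'E'
import numpy as np,cv2
from cell import get_state,capture,finder,manip
from scipy.spatial.transform import Rotation as R
def rot(q): return R.from_quat([q[1],q[2],q[3],q[0]]).as_matrix()
def ray(d,at):
    r,c=at; p=np.array([c*640,r*480,1.0]); v=rot(d["rotation"])@np.linalg.inv(d["camera_matrix"])@p
    return np.array(d["xyz"]),v
def onplane(d,at,z):
    o,v=ray(d,at); return o+v*(z-o[2])/v[2]
def proj(d,P):
    p=rot(d["rotation"]).T@(np.array(P)-d["xyz"]); p=d["camera_matrix"]@p; return p[:2]/p[2]
def tri(rs):
    A=0;b=0
    for o,v in rs:
        v=v/np.linalg.norm(v);M=np.eye(3)-np.outer(v,v);A=A+M;b=b+M@o
    return np.linalg.solve(A,b)
E
python3 - <<'E'
from h import *
np.set_printoptions(precision=4,suppress=True)
D={c:capture(c) for c in("scene","top")}
Z=dict(detector=0,hood_edge=.176,knob_grip=.151,knob_axis=.13,well_mouth=.13,lamp_centre=.13+.07-.09,lamp_grip=.162+0,tray_floor=.012,solvent=0,carton=0,vial_rack=0)
for n,z in Z.items():
    rs=[]
    for c in D:
        l=finder.landmark_of(c,n)
        if l:
            rs.append(ray(D[c],l[0]["at"])); print(n,c,round(l[0]["score"],2),np.array(l[0]["at"])*[480,640],onplane(D[c],l[0]["at"],z),len(l))
        else: print(n,c,'none')
    if len(rs)==2: print('   tri',tri(rs))
print(get_state()["t"])
E
```

```text
detector scene 0.85 [251.904 280.128] [ 0.67   -0.1153  0.    ] 1
detector top 0.75 [219.312 364.8  ] [ 0.6715 -0.118   0.    ] 1
   tri [ 0.6707 -0.1166  0.0004]
hood_edge scene 0.79 [223.008 267.008] [ 0.7023 -0.1151  0.176 ] 1
hood_edge top 0.71 [196.608 376.896] [ 0.7043 -0.1263  0.176 ] 1
   tri [ 0.7023 -0.122   0.1725]
knob_grip scene 0.78 [208.176 319.168] [ 0.5804 -0.0401  0.151 ] 1
knob_grip top 0.96 [251.712 341.376] [ 0.5798 -0.0444  0.151 ] 1
   tri [ 0.5791 -0.043   0.1479]
knob_axis scene 0.93 [209.712 319.104] [ 0.5713 -0.0463  0.13  ] 1
knob_axis top 0.64 [250.608 338.624] [ 0.5835 -0.0394  0.13  ] 2
   tri [ 0.5827 -0.0385  0.1481]
well_mouth scene 0.67 [188.496 281.6  ] [ 0.5629 -0.1713  0.13  ] 1
well_mouth top 0.69 [263.376 387.392] [ 0.5518 -0.1544  0.13  ] 1
   tri [ 0.5568 -0.1638  0.1266]
lamp_centre scene 0.65 [191.904 289.984] [ 0.548  -0.1555  0.11  ] 1
lamp_centre top 0.62 [257.28  386.688] [ 0.5669 -0.1563  0.11  ] 1
   tri [ 0.5641 -0.1486  0.1322]
lamp_grip scene none
lamp_grip top 0.94 [259.824 392.512] [ 0.5592 -0.1613  0.162 ] 1
tray_floor scene 0.84 [258.096 439.232] [0.4665 0.2719 0.012 ] 2
tray_floor top 0.75 [302.016 216.512] [0.4599 0.2709 0.012 ] 1
   tri [0.4598 0.2717 0.0026]
solvent scene 0.79 [332.688 387.008] [0.7287 0.2504 0.    ] 1
solvent top 0.86 [198.72  222.592] [0.7304 0.2569 0.    ] 1
   tri [0.7304 0.2534 0.0067]
carton scene 0.89 [329.904 525.376] [0.5409 0.5433 0.    ] 1
carton top 0.88 [266.88  115.328] [0.554 0.537 0.   ] 1
   tri [0.5519 0.5369 0.0137]
vial_rack scene 0.88 [150.816 213.312] [ 0.4635 -0.518   0.    ] 1
vial_rack top 0.64 [292.896 515.52 ] [ 0.473  -0.5101  0.    ] 1
   tri [ 0.4741 -0.5042  0.0166]
1.35
```

```bash
cat >> h.py <<'E'
np.set_printoptions(precision=4,suppress=True)
def delta(P,yaw=None,s=None):
    """shift shares (of .2m) and turn shares (of .5 rad); yaw: world angle of tool x axis, mod pi; tool down"""
    s=s or get_state(); Rm=rot(s["ee_rot"]); d=Rm.T@(np.array(P)-s["eef_pos"])/.2
    x=Rm[:,0]; y0=np.arctan2(x[1],x[0]); 
    if yaw is None: yaw=y0
    yaw=y0+(yaw-y0+np.pi/2)%np.pi-np.pi/2
    T=np.array([[np.cos(yaw),np.sin(yaw),0],[np.sin(yaw),-np.cos(yaw),0],[0,0,-1]]).T
    T=np.column_stack([[np.cos(yaw),np.sin(yaw),0],[np.sin(yaw),-np.cos(yaw),0],[0,0,-1]])
    rv=R.from_matrix(Rm.T@T).as_rotvec()/.5
    return d,rv,y0
E
python3 - <<'E'
from h import *
d,rv,y0=delta([.579,-.043,.26]); print(d,rv,y0); print(rot(get_state()["ee_rot"]))
D=capture("top")
r=finder.regions_of("top","detector")
m=r[0]["region"].astype('uint8'); print(r[0]["score"],m.sum(),cv2.minAreaRect(cv2.findNonZero(m)))
for p in [(331,122),(437,137),(305,295),(412,311)]: print(p,onplane(D,(p[1]/480,p[0]/640),.13 )[:2])
r=finder.regions_of("top","tray_floor")
m=r[0]["region"].astype('uint8'); b=cv2.boxPoints(cv2.minAreaRect(cv2.findNonZero(m)))
for p in b: print(p,onplane(D,(p[1]/480,p[0]/640),.036 )[:2])
E
```

```text
[-2.5457 -0.0735 -2.7822] [-3.1416 -0.      0.    ] 1.2069624484567048
[[ 0.3559  0.     -0.9345]
 [ 0.9345  0.      0.3559]
 [ 0.     -1.      0.    ]]
0.57 18778 ((370.19366455078125, 216.99131774902344), (110.31749725341797, 179.65557861328125), 8.746161460876465)
(331, 122) [ 0.8937 -0.0258]
(437, 137) [ 0.8545 -0.2807]
(305, 295) [0.4797 0.0415]
(412, 311) [ 0.439  -0.2101]
[177.1 326.7] [0.4003 0.366 ]
[201.3 254.1] [0.5831 0.3052]
[256.2 272.4] [0.5348 0.1656]
[232. 345.] [0.3527 0.2276]
```

```bash
python3 - <<'E'
s=open('h.py').read()
a=s.index("    T=np.array"); b=s.index("    rv=")
s=s[:a]+"    c,n=np.cos(yaw),np.sin(yaw); T=np.column_stack([[c,n,0],[0,0,-1],[-n,c,0]])\n"+s[b:]
open('h.py','w').write(s)
E
python3 - <<'E'
from h import *
for P in ([.579,-.043,.26],[.41,.29,.26]):print(delta(P,.077))
E
```

```text
(array([-2.5457, -0.0733, -2.7821]), array([ 0.0001,  2.26  , -0.0001]), np.float64(1.2070211057049434))
(array([-1.2904, -0.0734, -1.4   ]), array([ 0.0001,  2.26  , -0.0001]), np.float64(1.2070211057049434))
```

```bash
python3 -m creep '[[-0.9,-0.07,-0.98,0,0.75,0],[-0.9,-0.07,-0.98,0,0.75,0],[-0.9,-0.07,-0.98,0,0.75,0],[-0.9,-0.07,-0.98,0,0.75,0],[-0.9,-0.07,-0.98,0,0.75,0]]' -1 20; python3 - <<'E'
from h import *
print(delta([.579,-.043,.26],.077),get_state()["joints"])
E
```

```text
t: 2.12
eef_pos: [0.3606, 0.3905, 0.2599]
ee_rot: [-0.647, 0.647, 0.285, -0.284]
wrist_force: [-0.1, 0.0, -0.1]
finger_gap: 0.0855
(array([-0.8586, -0.0003, -2.27  ]), array([0.0003, 1.5027, 0.0021]), np.float64(0.8283388003006313)) [ 0.6343 -0.0443  1.913  -0.0003  1.272  -0.1939]
```

```bash
python3 -m creep '[[-0.38,0,-1,0,0.75,0],[-0.38,0,-1,0,0.75,0],[-0.38,0,-1,0,0.75,0],[-0.38,0,-1,0,0.75,0],[-0.38,0,-1,0,0.75,0]]' -1 20; python3 - <<'E'
from h import *
print(delta([.579,-.043,.26],.077),get_state()["joints"])
E
```

```text
t: 2.75
eef_pos: [0.4567, 0.2012, 0.2594]
ee_rot: [0.689, -0.689, -0.159, 0.159]
wrist_force: [0.2, -0.2, -0.1]
finger_gap: 0.0855
(array([ 0.014 , -0.0033, -1.3655]), array([-0.0009,  0.7543,  0.0005]), np.float64(0.4541409663545749)) [ 0.2112 -0.1209  1.9851  0.0005  1.2771 -0.2431]
```

```bash
python3 -m creep '[[0,0,-1,0,0.75,0],[0,0,-1,0,0.75,0],[0,0,-1,0,0.75,0],[0,0,-1,0,0.75,0],[0,0,-1,0,0.75,0]]' ; python3 - <<'E'
from h import *
print(delta([.579,-.043,.26],.077),get_state()["joints"])
D=capture("wrist"); cv2.imwrite("pics/w1.png",D["img"][:,:,::-1])
for n,z in dict(knob_grip=.151,knob_axis=.13,lamp_grip=.162,well_mouth=.13).items():
    for l in finder.landmark_of("wrist",n)[:2]: print(n,l["score"],np.array(l["at"])*[480,640],onplane(D,l["at"],z))
E
```

```text
t: 3.38
eef_pos: [0.5442, 0.0235, 0.259]
ee_rot: [0.707, -0.706, -0.029, 0.029]
wrist_force: [0.3, -0.4, 0.2]
finger_gap: 0.0858
(array([ 0.1461, -0.0055, -0.3456]), array([-0.0023,  0.0102, -0.0016]), np.float64(0.08210092723954539)) [-0.1436 -0.012   1.883   0.001   1.2716 -0.226 ]
knob_grip 0.91 [335.28  367.808] [ 0.5818 -0.0407  0.151 ]
knob_axis 0.8 [322.992 365.632] [ 0.5828 -0.0425  0.13  ]
```

View pics/w1.png

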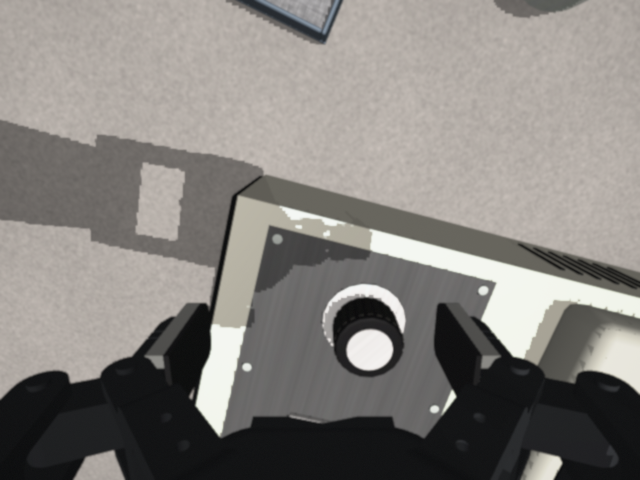

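```bash
python3 - <<'E'
from h import *
D=capture("wrist")
print(onplane(D,(349/480,369/640),.168), onplane(D,(318/480,364/640),.133),manip.nose_length)
print(delta([.581,-.042,.152],.077))
E
```

```text
[ 0.5805 -0.0405  0.168 ] [ 0.5805 -0.0364  0.133 ] 0.014
(array([ 0.1576,  0.5372, -0.3445]), array([-0.0004,  0.0144,  0.0003]), np.float64(0.08420629367913883))
```

```bash
python3 -m creep '[[0.155,0,-0.34,0,0,0],[0.155,0,-0.34,0,0,0],[0.155,0.2,-0.34,0,0,0],[0.155,0.4,-0.34,0,0,0],[0.155,0.4,-0.34,0,0,0]]' ; python3 - <<'E'
from h import *
print(delta([.581,-.041,.152],.077),get_state()["joints"])
D=capture("wrist"); cv2.imwrite("pics/w2.png",D["img"][:,:,::-1])
for n,z in dict(knob_grip=.151,knob_axis=.13,lamp_grip=.162,well_mouth=.13).items():
    for l in finder.landmark_of("wrist",n)[:2]: print(n,l["score"],np.array(l["at"])*[480,640],onplane(D,l["at"],z))
print(proj(D,[.581,-.041,.168]))
E
```

```text
t: 4.3
eef_pos: [0.5778, -0.0413, 0.1754]
ee_rot: [0.708, -0.705, -0.026, 0.032]
wrist_force: [0.2, 0.7, 0.8]
finger_gap: 0.0854
(array([ 0.0169,  0.1167, -0.0003]), array([-0.0063,  0.0111, -0.0166]), np.float64(0.08256231760717181)) [-0.2465  0.1496  1.8714  0.0004  1.1294 -0.3292]
knob_grip 0.7 [298.608 329.792] [ 0.5812 -0.041   0.151 ]
[329.723  316.9323]
```

View pics/w2.png

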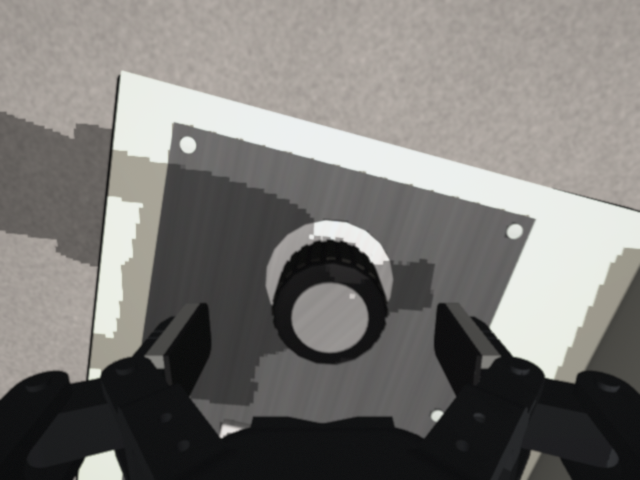

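```bash
python3 -m creep '[[0.017,0.06,0,0,0,0],[0.017,0.117,0,0,0.0,0],[0.017,0.117,0,0,0.0,0],[0.017,0.117,0,0,0.0,0]]'; python3 -m creep '[[0,0,0,0,0,0],[0,0,0,0,0,0],[0,0,0,0,0,0],[0,0,0,0,0,0],[0,0,0,0,0,0]]' 1 50; python3 - <<'E'
from h import *
s=get_state();print(s)
print(delta([.581,-.041,.152],.077))
E
```

```text
t: 5.05
eef_pos: [0.584, -0.0424, 0.1556]
ee_rot: [0.707, -0.706, -0.029, 0.029]
wrist_force: [-0.2, -0.6, -0.3]
finger_gap: 0.0856
t: 5.68
eef_pos: [0.5807, -0.0428, 0.1569]
ee_rot: [-0.706, 0.707, 0.026, -0.033]
wrist_force: [-11.9, -2.0, 10.4]
finger_gap: 0.0447
{'t': 5.675, 'joints': array([-0.2463,  0.1785,  1.8752, -0.0038,  1.0985, -0.3279]), 'qvel': array([-0.0022,  0.0002,  0.0014,  0.0008, -0.0004, -0.0007]), 'joint_torque': array([  1.1267, -29.3115, -28.116 ,   0.9093,  -2.9397,   0.0389]), 'eef_pos': array([ 0.5807, -0.0428,  0.1569]), 'ee_rot': array([-0.7064,  0.7066,  0.0255, -0.0334]), 'wrist_force': array([-11.8996,  -2.0431,  10.4126]), 'torque': array([-0.1418,  2.1378, -0.0022]), 'finger_gap': 0.04472186764988287}
(array([0.0023, 0.0246, 0.0086]), array([-0.0004,  0.0126, -0.0221]), np.float64(0.0833149408170001))
```

```bash
cat > s.py <<'E'
from h import *
s=get_state(); d=delta([.581,-.042,.152],None,s)
print("yaw",round(d[2],3),"Tz",round(s["torque"][2],3),"j6 tq",round(s["joint_torque"][5],3),"F",s["wrist_force"],"T",s["torque"],"pos",s["eef_pos"],"q6",round(s["joints"][5],3),"q1",round(s["joints"][0],3))
E
python3 -m creep '[[-0.015,-0.01,0,0,0,0],[-0.015,-0.01,0,0,0,0]]'; python3 s.py;  python3 -m creep '[[0,0,0,0,0.2,0],[0,0,0,0,0.4,0],[0,0,0,0,0.6,0],[0,0,0,0,0.6,0]]'; python3 s.py
```

```text
t: 5.92
eef_pos: [0.5804, -0.0428, 0.1571]
ee_rot: [-0.706, 0.707, 0.028, -0.03]
wrist_force: [0.6, -1.0, -3.6]
finger_gap: 0.0446
yaw 0.082 Tz -0.034 j6 tq -0.004 F [ 0.5717 -0.9929 -3.6024] T [-0.2059  0.4027 -0.0339] pos [ 0.5804 -0.0428  0.1571] q6 -0.329 q1 -0.248
t: 6.42
eef_pos: [0.58, -0.0426, 0.1571]
ee_rot: [-0.703, 0.703, -0.078, 0.075]
wrist_force: [-2.5, -1.9, -3.4]
finger_gap: 0.0443
yaw -0.217 Tz -0.06 j6 tq 0.039 F [-2.4771 -1.9094 -3.4488] T [-0.1668  0.938  -0.0602] pos [ 0.58   -0.0426  0.1571] q6 -0.03 q1 -0.248
```

```bash
for i in 1; do python3 -m creep '[[0,0,0,0,0.2,0]]' >/dev/null; python3 s.py; done;  python3 -m creep '[[0,0,0,0,0.1,0]]'>/dev/null; python3 s.py; python3 -m creep '[[0,0,0,0,0.1,0]]'>/dev/null; python3 s.py
```

```text
yaw -0.318 Tz 0.167 j6 tq -0.359 F [-3.6569 -0.9735 -2.3557] T [-0.0781  0.9053  0.1675] pos [ 0.5799 -0.0426  0.1571] q6 0.071 q1 -0.248
yaw -0.367 Tz 0.151 j6 tq -0.055 F [-3.0794 -0.7002 -1.7654] T [-0.0654  0.9103  0.1509] pos [ 0.5798 -0.0426  0.1571] q6 0.12 q1 -0.248
yaw -0.417 Tz 0.088 j6 tq -0.099 F [-4.4104 -1.3796 -2.1752] T [-0.0068  1.0145  0.0882] pos [ 0.5797 -0.0426  0.1571] q6 0.17 q1 -0.248
```

```bash
python3 -m creep '[[0,0,0,0,0.1,0]]' >/dev/null; python3 s.py;python3 -m creep '[[0,0,0,0,0.1,0]]' >/dev/null; python3 s.py;python3 -m creep '[[0,0,0,0,0.1,0]]' >/dev/null; python3 s.py;python3 -m creep '[[0,0,0,0,0.1,0]]' >/dev/null; python3 s.py
```

```text
yaw -0.467 Tz 0.07 j6 tq -0.086 F [-4.4778 -0.9722 -1.5696] T [-0.0166  1.012   0.0698] pos [ 0.5796 -0.0425  0.1571] q6 0.22 q1 -0.248
yaw -0.517 Tz 0.118 j6 tq -0.097 F [-4.229  -0.9231 -0.8917] T [0.0841 0.9888 0.1183] pos [ 0.5796 -0.0425  0.1571] q6 0.27 q1 -0.247
yaw -0.567 Tz 0.098 j6 tq -0.101 F [-3.1479 -0.8576 -1.32  ] T [0.1127 1.1238 0.0978] pos [ 0.5795 -0.0424  0.1571] q6 0.32 q1 -0.247
yaw -0.617 Tz 0.156 j6 tq -0.09 F [-4.3236 -1.4817 -0.6365] T [0.1701 1.0774 0.1559] pos [ 0.5794 -0.0424  0.1571] q6 0.37 q1 -0.247
```

```bash
python3 -m creep '[[0,0,0,0,0.1,0]]' >/dev/null; python3 s.py;python3 -m creep '[[0,0,0,0,0.1,0]]' >/dev/null; python3 s.py
```

```text
yaw -0.667 Tz 0.137 j6 tq -0.107 F [-3.9867 -1.3879 -0.8953] T [0.1231 1.0815 0.1367] pos [ 0.5794 -0.0423  0.1571] q6 0.42 q1 -0.247
yaw -0.718 Tz -0.02 j6 tq -0.21 F [-3.8716 -0.7262 -0.5227] T [ 0.184   1.1005 -0.0198] pos [ 0.5793 -0.0423  0.1571] q6 0.47 q1 -0.247
```

```bash
python3 -m creep '[[0,0,0,0,0.1,0]]' >/dev/null; python3 s.py
```

```text
yaw -0.768 Tz -0.134 j6 tq -0.309 F [-4.6989 -0.832   0.5749] T [ 0.2522  1.1766 -0.1339] pos [ 0.5793 -0.0422  0.1571] q6 0.521 q1 -0.247
```

```bash
python3 -m creep '[[0,0,0,0,0.1,0]]' >/dev/null; python3 s.py
```

```text
yaw -0.819 Tz -0.158 j6 tq -0.381 F [-5.4146 -0.9283 -1.0415] T [ 0.3138  1.1671 -0.1578] pos [ 0.5792 -0.0422  0.1571] q6 0.571 q1 -0.248
```

```bash
python3 -m creep '[[0,0,0,0,0.08,0]]' >/dev/null; python3 s.py
```

```text
yaw -0.859 Tz -0.17 j6 tq -0.313 F [-5.0226 -0.3815 -0.6799] T [ 0.332   1.2541 -0.1704] pos [ 0.5792 -0.0421  0.1571] q6 0.611 q1 -0.248
```

```bash
python3 -m creep '[[0,0,0,0,0.08,0]]' >/dev/null; python3 s.py
```

```text
yaw -0.899 Tz -0.079 j6 tq -0.296 F [-5.5648 -0.8368  0.0709] T [ 0.3697  1.206  -0.0792] pos [ 0.5792 -0.042   0.1571] q6 0.651 q1 -0.247
```

```bash
python3 -m creep '[[0,0,0,0,0.04,0]]' >/dev/null; python3 s.py
```

```text
yaw -0.918 Tz -0.117 j6 tq -0.203 F [-4.91   -0.9747 -0.2754] T [ 0.3573  1.2202 -0.117 ] pos [ 0.5791 -0.042   0.1571] q6 0.67 q1 -0.247
```

```bash
python3 -m creep '[[0,0,0,0,0.04,0]]' >/dev/null; python3 s.py
```

```text
yaw -0.937 Tz -0.008 j6 tq -0.073 F [-5.8424 -0.6051 -0.0319] T [ 0.3724  1.1871 -0.0078] pos [ 0.5791 -0.042   0.1571] q6 0.69 q1 -0.247
```

```bash
python3 -m creep '[[0,0,0,0,0.04,0]]' >/dev/null; python3 s.py
```

```text
yaw -0.956 Tz 0.174 j6 tq 0.101 F [-5.975   0.0028 -0.185 ] T [0.3503 1.1211 0.1736] pos [ 0.5791 -0.042   0.1571] q6 0.709 q1 -0.247
```

```bash
python3 -m creep '[[0,0,0,0,0.04,0],[0,0,0,0,0.04,0]]' >/dev/null; python3 s.py
```

```text
yaw -0.975 Tz 0.2 j6 tq 0.256 F [-5.7048 -0.094  -1.0067] T [0.2919 1.1293 0.2002] pos [ 0.5791 -0.042   0.1571] q6 0.728 q1 -0.247
```

```bash
python3 -m creep '[[0,0,0,0,-0.06,0],[0,0,0,0,-0.06,0]]' >/dev/null; python3 s.py;  python3 -m creep '[[0,0,0,0,0,0],[0,0,0,0,0,0],[0,0,0,0,0,0],[0,0,0,0,0,0]]' -1 20;python3 s.py;  python3 -m creep '[[0,-0.1,0,0,0,0],[0,-0.3,0,0,0,0],[0,-0.5,0,0,0,0],[0,-0.5,0,0,0,0]]'; python3 - <<'E'
from h import *
D=capture("top")
L=[]
for _ in range(1):
  for n in("lamp_grip","well_mouth"):
    for l in finder.landmark_of("top",n)[:1]: print(n,l["score"],np.array(l["at"])*[480,640],onplane(D,l["at"],.162 if n=="lamp_grip" else .13))
print(delta([.561,-.161,.25],np.pi/2-.158),get_state()["joints"])
E
```

```text
yaw -0.946 Tz 0.045 j6 tq 0.034 F [-5.2694  0.0286 -1.1447] T [0.3599 1.1506 0.0453] pos [ 0.5791 -0.042   0.1571] q6 0.698 q1 -0.247
t: 9.43
eef_pos: [0.5815, -0.0427, 0.1584]
ee_rot: [0.629, -0.629, 0.322, -0.323]
wrist_force: [-0.5, 0.4, -0.2]
finger_gap: 0.0851
yaw -0.948 Tz 0.002 j6 tq -0.001 F [-0.5412  0.4167 -0.1899] T [-0.0032 -0.0293  0.0015] pos [ 0.5815 -0.0427  0.1584] q6 0.7 q1 -0.247
t: 9.93
eef_pos: [0.5836, -0.0433, 0.2646]
ee_rot: [0.63, -0.628, 0.319, -0.327]
wrist_force: [0.5, 0.5, 0.7]
finger_gap: 0.0851
lamp_grip 0.69 [260.016 391.68 ] [ 0.5588 -0.1594  0.162 ]
well_mouth 0.71 [260.976 388.224] [ 0.5575 -0.1565  0.13  ]
(array([ 0.4233,  0.0389, -0.4255]), array([ 0.0007,  1.5616, -0.0004]), np.float64(-0.9479729576346821)) [-0.2474  0.0741  1.797   0.      1.2709  0.7006]
```

```bash
python3 -m creep '[[0.42,0,-0.42,0,0.35,0],[0.42,0,-0.42,0,0.7,0],[0.42,0,-0.42,0,1,0],[0.42,0,-0.42,0,1,0]]'>/dev/null; python3 -m creep '[[0,0,0,0,0.3,0],[0,0,0,0,0.56,0],[0,0,0,0,0.56,0],[0,0,0,0,0.56,0]]';python3 - <<'E'
from h import *
print(delta([.560,-.160,.25],np.pi/2-.158),get_state()["joints"])
D=capture("wrist"); cv2.imwrite("pics/w3.png",D["img"][:,:,::-1])
for n,z in dict(knob_axis=.13,lamp_grip=.162,well_mouth=.13).items():
    for l in finder.landmark_of("wrist",n)[:2]: print(n,l["score"],np.array(l["at"])*[480,640],onplane(D,l["at"],z))
r=finder.regions_of("wrist","lamp_grip")
if r:
  print(cv2.minAreaRect(cv2.findNonZero(r[0]["region"].astype('uint8'))))
E
```

```text
t: 11.08
eef_pos: [0.5618, -0.1593, 0.2575]
ee_rot: [0.46, -0.46, 0.537, -0.537]
wrist_force: [0.2, 1.1, -0.6]
finger_gap: 0.0856
(array([ 0.0049,  0.0373, -0.0081]), array([ 0.0016,  0.0093, -0.0005]), np.float64(-1.7241432691162442)) [-0.45    0.0782  1.7932  0.      1.271   1.2742]
knob_axis 0.86 [236.592 153.28 ] [ 0.5792 -0.0422  0.13  ]
lamp_grip 0.83 [253.824 322.624] [ 0.559 -0.159  0.162]
well_mouth 0.23 [237.792 152.832] [ 0.5784 -0.0416  0.13  ]
((322.2894287109375, 241.9481658935547), (80.65994262695312, 106.2542495727539), 1.7357046604156494)
```

View pics/w3.png

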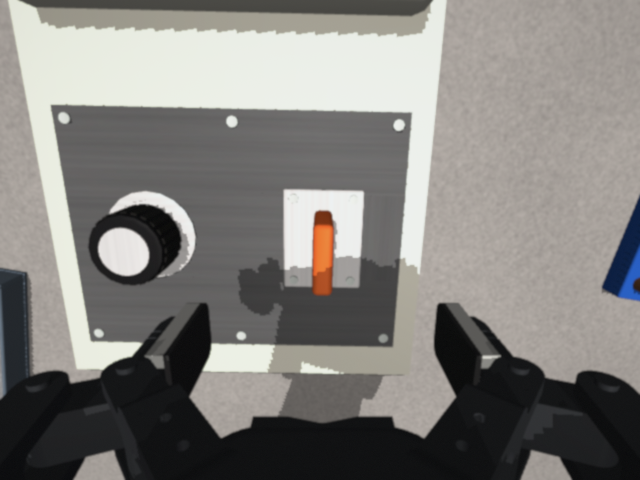

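```bash
python3 - <<'E'
from h import *
D=capture("wrist"); print(onplane(D,(256/480,322.5/640),.18),onplane(D,(241/480,323.5/640),.136))
print(delta([.560,-.160,.158],np.pi/2-.158))
E
```

```text
[ 0.5636 -0.1601  0.18  ] [ 0.5596 -0.1603  0.136 ]
(array([ 0.0021,  0.4995, -0.009 ]), array([ 0.    ,  0.0029, -0.    ]), np.float64(-1.727329923585232))
```

```bash
python3 -m creep '[[0.002,0.2,-0.004,0,0,0],[0.002,0.35,-0.004,0,0,0],[0.002,0.45,-0.004,0,0,0],[0.002,0.5,-0.004,0,0,0],[0.002,0.5,-0.004,0,0,0]]';python3 s.py; python3 -m creep '[[0,0,0,0,0,0],[0,0,0,0,0,0],[0,0,0,0,0,0],[0,0,0,0,0,0],[0,0,0,0,0,0],[0,0,0,0,0,0]]' 1 50; python3 s.py
```

```text
t: 12.0
eef_pos: [0.561, -0.1602, 0.1577]
ee_rot: [0.459, -0.459, 0.538, -0.538]
wrist_force: [-0.5, 0.6, 0.2]
finger_gap: 0.0858
yaw -1.728 Tz 0.023 j6 tq -0.001 F [-0.5053  0.6136  0.2325] T [ 0.0384 -0.0099  0.0226] pos [ 0.561  -0.1602  0.1577] q6 1.276 q1 -0.452
t: 12.75
eef_pos: [0.5611, -0.1601, 0.1583]
ee_rot: [-0.459, 0.459, -0.538, 0.538]
wrist_force: [-1.6, 1.6, 2.6]
finger_gap: 0.0115
yaw -1.728 Tz -0.062 j6 tq -0.02 F [-1.5654  1.5907  2.5706] T [ 0.0867  0.051  -0.0621] pos [ 0.5611 -0.1601  0.1583] q6 1.276 q1 -0.452
```

Gripped on the tab (gap 11.5 mm). Test-lift past the 4 mm play.

```bash
python3 -m creep '[[0,-0.01,0,0,0,0],[0,-0.025,0,0,0,0],[0,-0.04,0,0,0,0],[0,-0.05,0,0,0,0],[0,-0.05,0,0,0,0]]'; python3 s.py
```

```text
t: 13.38
eef_pos: [0.5611, -0.1602, 0.1682]
ee_rot: [-0.459, 0.459, -0.538, 0.538]
wrist_force: [-0.7, 0.0, -2.6]
finger_gap: 0.0118
yaw -1.728 Tz -0.019 j6 tq -0.0 F [-0.6609  0.0054 -2.6272] T [ 0.0651  0.0022 -0.019 ] pos [ 0.5611 -0.1602  0.1682] q6 1.276 q1 -0.452
```

```bash
python3 -m creep '[[0,-0.08,0,0,0,0],[0,-0.16,0,0,0,0],[0,-0.24,0,0,0,0],[0,-0.32,0,0,0,0],[0,-0.4,0,0,0,0],[0,-0.48,0,0,0,0],[0,-0.55,0,0,0,0],[0,-0.55,0,0,0,0]]'; python3 s.py; python3 - <<'E'
from h import *
D=capture("scene"); cv2.imwrite("pics/s2.png",D["img"][:,:,::-1])
print(delta([.467,.269,.28],None),get_state()["joints"])
D=capture("top")
for p in [(205,257),(255,272),(233,342),(181,325)]: print(onplane(D,(p[1]/480,p[0]/640),.036)[:2])
E
```

```text
t: 14.38
eef_pos: [0.5617, -0.1605, 0.2798]
ee_rot: [-0.46, 0.459, -0.537, 0.539]
wrist_force: [-0.3, -0.5, -3.3]
finger_gap: 0.0113
yaw -1.728 Tz -0.057 j6 tq 0.0 F [-0.2644 -0.5492 -3.3199] T [ 0.0297 -0.0363 -0.0572] pos [ 0.5617 -0.1605  0.2798] q6 1.276 q1 -0.452
(array([-2.0462, -0.0089, -0.8009]), array([-0.0019,  0.    ,  0.0006]), np.float64(-1.7279791647431009)) [-0.4519  0.0612  1.7725 -0.      1.3069  1.276 ]
[0.5756 0.2958]
[0.5359 0.1687]
[0.3602 0.2251]
[0.4045 0.3562]
```

View pics/s2.png

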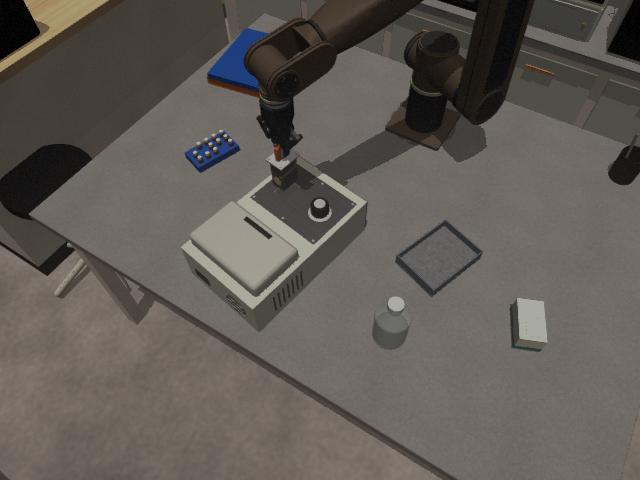

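```bash
python3 -m creep '[[0,-0.1,0,0,0,0],[0,-0.2,0,0,0,0],[-0.05,-0.25,-0.03,0,0,0],[-0.2,-0.25,-0.1,0,0,0],[-0.4,-0.25,-0.18,0,0,0],[-0.6,-0.25,-0.26,0,0,0],[-0.8,-0.25,-0.34,0,0,0],[-0.95,-0.25,-0.4,0,0,0]]'; python3 -m creep '[[-0.2,0,-0.07,0,0,0],[-0.4,0,-0.15,0,0,0],[-0.6,0,-0.23,0,0,0],[-0.8,0,-0.3,0,0,0],[-0.9,0,-0.34,0,0,0],[-0.95,0,-0.36,0,0,0],[-0.95,0,-0.36,0,0,0]]';  python3 - <<'E'
from h import *
print(delta([.467,.266,.132],None),get_state()["joints"])
D=capture("wrist"); cv2.imwrite("pics/w4.png",D["img"][:,:,::-1])
for l in finder.landmark_of("wrist","tray_floor")[:2]: print(l["score"],np.array(l["at"])*[480,640],onplane(D,l["at"],.012))
E
```

```text
t: 15.48
eef_pos: [0.5107, 0.0422, 0.3288]
ee_rot: [-0.46, 0.459, -0.537, 0.538]
wrist_force: [0.6, -0.1, -2.8]
finger_gap: 0.0112
t: 16.35
eef_pos: [0.47, 0.2393, 0.3283]
ee_rot: [-0.46, 0.459, -0.537, 0.538]
wrist_force: [0.3, -0.2, -2.6]
finger_gap: 0.0113
(array([-0.1299,  0.9813, -0.0361]), array([-0.0008,  0.    ,  0.0003]), np.float64(-1.7268284264830103)) [ 0.2785 -0.0973  1.839  -0.0003  1.3996  2.0054]
0.93 [199.68  296.512] [0.4669 0.2704 0.012 ]
```

View pics/w4.png

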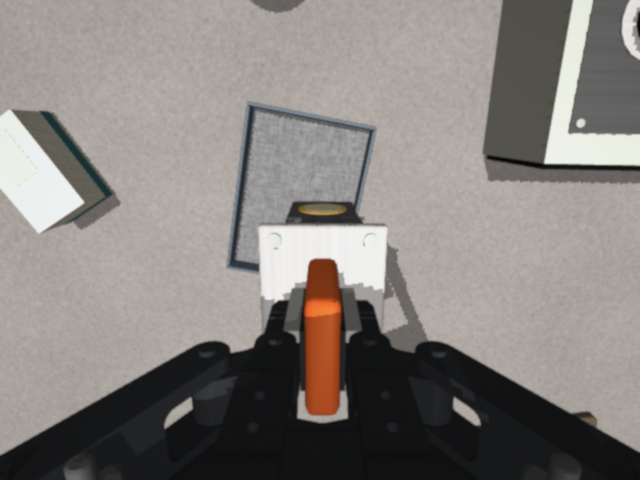

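```bash
python3 -m creep '[[-0.14,0.05,-0.04,0,0,0],[-0.14,0.2,-0.04,0,0,0],[-0.14,0.4,-0.04,0,0,0],[-0.14,0.6,-0.04,0,0,0],[-0.14,0.75,-0.04,0,0,0],[-0.14,0.86,-0.04,0,0,0],[-0.14,0.91,-0.04,0,0,0],[-0.14,0.91,-0.04,0,0,0]]'; python3 s.py; python3 - <<'E'
from h import *
for c in("wrist","top"):
  D=capture(c); cv2.imwrite(f"pics/{c}5.png",D["img"][:,:,::-1])
E
```

```text
t: 17.45
eef_pos: [0.4669, 0.2672, 0.1456]
ee_rot: [0.459, -0.459, 0.538, -0.538]
wrist_force: [-0.5, -0.6, -2.6]
finger_gap: 0.0115
yaw -1.729 Tz -0.02 j6 tq -0.001 F [-0.5045 -0.5794 -2.6068] T [-0.0076 -0.0449 -0.0199] pos [0.4669 0.2672 0.1456] q6 2.06 q1 0.331
```

View pics/wrist5.png

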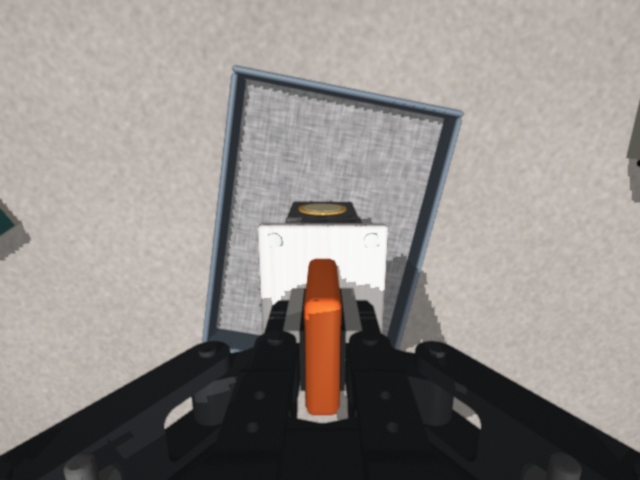

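The cartridge hangs inside the tray outline (flange at columns 258–387, tray walls about 210–450). Lower it slowly until contact.

```bash
python3 -m creep '[[0,0.02,0,0,0,0],[0,0.04,0,0,0,0],[0,0.055,0,0,0,0],[0,0.055,0,0,0,0]]'; python3 s.py
```

```text
t: 18.05
eef_pos: [0.4665, 0.2678, 0.1345]
ee_rot: [0.459, -0.459, 0.538, -0.538]
wrist_force: [0.6, -0.2, -1.9]
finger_gap: 0.0118
yaw -1.728 Tz -0.056 j6 tq -0.0 F [ 0.5783 -0.1677 -1.9372] T [ 0.0027  0.01   -0.056 ] pos [0.4665 0.2678 0.1345] q6 2.06 q1 0.332
```

```bash
python3 -m creep '[[0,0.01,0,0,0,0],[0,0.01,0,0,0,0]]'; python3 s.py
```

```text
t: 18.3
eef_pos: [0.4667, 0.2678, 0.1328]
ee_rot: [0.459, -0.459, 0.538, -0.538]
wrist_force: [-0.3, 0.1, -2.0]
finger_gap: 0.0114
yaw -1.728 Tz 0.019 j6 tq -0.0 F [-0.2506  0.0823 -1.9802] T [-0.0267 -0.0496  0.0193] pos [0.4667 0.2678 0.1328] q6 2.06 q1 0.332
```

```bash
python3 -m creep '[[0,0.005,0,0,0,0],[0,0.01,0,0,0,0],[0,0.01,0,0,0,0]]'; python3 s.py
```

```text
t: 18.68
eef_pos: [0.4667, 0.2678, 0.1308]
ee_rot: [0.459, -0.459, 0.538, -0.538]
wrist_force: [0.1, 0.3, -1.9]
finger_gap: 0.0113
yaw -1.728 Tz 0.033 j6 tq 0.0 F [ 0.0811  0.3231 -1.8653] T [0.0203 0.0362 0.033 ] pos [0.4667 0.2678 0.1308] q6 2.06 q1 0.332
```

```bash
python3 -m creep '[[0,0.005,0,0,0,0],[0,0.005,0,0,0,0]]'; python3 s.py
```

```text
t: 18.92
eef_pos: [0.4671, 0.2679, 0.1303]
ee_rot: [-0.459, 0.459, -0.538, 0.538]
wrist_force: [-0.6, -0.8, -0.9]
finger_gap: 0.0112
yaw -1.728 Tz 0.001 j6 tq -0.004 F [-0.5671 -0.8416 -0.9322] T [-0.0358  0.0411  0.0012] pos [0.4671 0.2679 0.1303] q6 2.06 q1 0.332
```

Weight is coming off; 1 mm more to confirm contact.

```bash
python3 -m creep '[[0,0.005,0,0,0,0],[0,0.005,0,0,0,0]]'; python3 s.py
```

```text
t: 19.18
eef_pos: [0.4672, 0.268, 0.1303]
ee_rot: [-0.459, 0.459, -0.538, 0.538]
wrist_force: [-2.8, -0.9, 5.6]
finger_gap: 0.0116
yaw -1.728 Tz -0.011 j6 tq -0.016 F [-2.7855 -0.9303  5.5883] T [-0.1922  0.5139 -0.0111] pos [0.4672 0.268  0.1303] q6 2.06 q1 0.332
```

```bash
python3 -m creep '[[0,0,0,0,0,0],[0,0,0,0,0,0]]' 1 20 >/dev/null; python3 -m creep '[[0,0,0,0,0,0],[0,0,0,0,0,0],[0,0,0,0,0,0],[0,0,0,0,0,0],[0,0,0,0,0,0]]' -1 20; python3 s.py; python3 -m creep '[[0,-0.1,0,0,0,0],[0,-0.3,0,0,0,0],[0,-0.5,0,0,0,0],[0,-0.7,0,0,0,0],[0,-0.8,0,0,0,0],[0,-0.8,0,0,0,0],[0,-0.8,0,0,0,0]]'; python3 s.py;  python3 - <<'E'
from h import *
for c in("wrist","top","scene"):
  D=capture(c); cv2.imwrite(f"pics/{c}6.png",D["img"][:,:,::-1])
  for n,z in dict(lamp_centre=.082,lamp_grip=.134,tray_floor=.012,solvent=0,carton=0,vial_rack=0).items():
    for l in finder.landmark_of(c,n)[:1]: print(c,n,l["score"],np.array(l["at"])*[480,640],onplane(D,l["at"],z))
E
```

```text
t: 20.05
eef_pos: [0.4668, 0.2678, 0.1288]
ee_rot: [0.459, -0.459, 0.538, -0.538]
wrist_force: [-0.0, 0.5, -0.6]
finger_gap: 0.0854
yaw -1.728 Tz -0.015 j6 tq -0.0 F [-0.0424  0.5353 -0.5706] T [-0.0131 -0.0011 -0.0146] pos [0.4668 0.2678 0.1288] q6 2.06 q1 0.332
t: 20.92
eef_pos: [0.466, 0.2675, 0.2867]
ee_rot: [0.458, -0.46, 0.538, -0.537]
wrist_force: [-0.9, 0.9, -0.3]
finger_gap: 0.0851
yaw -1.728 Tz -0.04 j6 tq -0.0 F [-0.8926  0.9212 -0.2968] T [ 0.0604  0.0651 -0.0396] pos [0.466  0.2675 0.2867] q6 2.06 q1 0.332
wrist lamp_centre 0.94 [213.888 319.296] [0.4647 0.2701 0.082 ]
wrist lamp_grip 0.57 [224.688 320.576] [0.4675 0.2684 0.134 ]
wrist solvent 0.16 [211.104 320.   ] [0.45  0.272 0.   ]
wrist carton 0.78 [163.104  60.8  ] [0.5455 0.5386 0.    ]
top lamp_centre 0.86 [295.584 213.312] [0.4792 0.2661 0.082 ]
top lamp_grip 0.81 [301.824 207.488] [0.4669 0.27   0.134 ]
top tray_floor 0.79 [300.816 217.216] [0.4629 0.2691 0.012 ]
top solvent 0.6 [196.704 221.312] [0.7358 0.2602 0.    ]
top carton 0.77 [270.    111.808] [0.5459 0.546  0.    ]
top vial_rack 0.97 [289.392 514.496] [ 0.4822 -0.5077  0.    ]
scene lamp_centre 0.87 [242.304 445.696] [0.4595 0.2735 0.082 ]
scene lamp_grip 0.65 [227.616 446.208] [0.4544 0.262  0.134 ]
scene tray_floor 0.59 [256.608 438.912] [0.4626 0.2692 0.012 ]
scene solvent 0.91 [332.496 386.816] [0.7285 0.2497 0.    ]
scene carton 0.65 [331.584 523.712] [0.5474 0.5412 0.    ]
scene vial_rack 0.96 [152.208 212.928] [ 0.4689 -0.5152  0.    ]
```

View pics/wrist6.png

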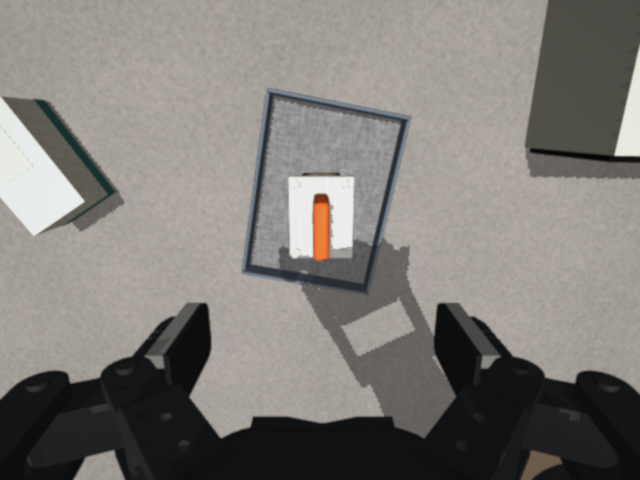

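View pics/scene6.png

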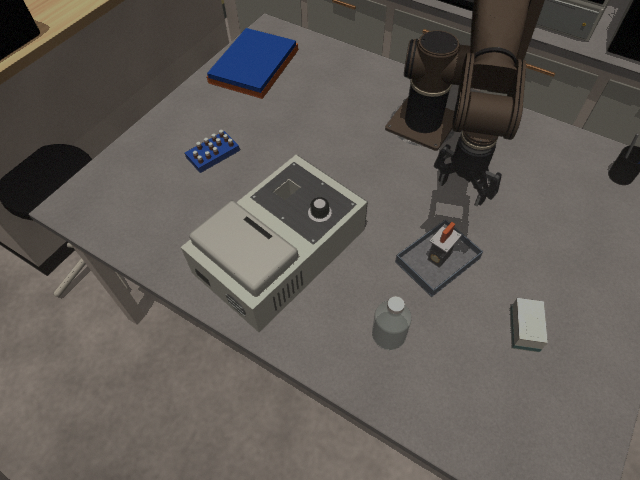

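The cartridge stands upright near the middle of the tray (wrist view: flange at columns 289–353, rows 177–258). The gripper is clear above it, the well is empty, and the bystanders look unmoved. Handing in.

```bash
python3 -c "
from cell import close_job
print(close_job())"
```

```text
the job is handed in; nothing more can be done
None
```

The lamp cartridge is standing upright near the centre of the parts tray. I handed the job in at about 21 s of the 72 s allowed; it reports no verdict.

- **Knob:** I turned it clockwise about 1.03 rad. The torque went from drag, to a pull, to resistance just past the centre. I backed up about 0.03 rad to the zero-torque point and let go there.
- **Cartridge:** It lifted past the 4 mm play without resistance. I drew it straight up by about 120 mm before carrying it over. I lowered it slowly until I felt contact of about 6 N, then opened the gripper and backed off about 160 mm.
- **Last checks:** The last wrist and scene pictures show it upright, near (0.467, 0.268), within about 10 mm of the tray centre. The gripper was open and clear, with no wrist force beyond noise.
- **Bystanders:** The scene picture shows the bottle, carton and vial rack where they were. The networks' readings for them differ by about 2–13 mm from the first look, with the top camera's differences the larger. I put that down to network scatter, since the arm never went near them.
- **Disagreements:** The networks' lamp readings after placing also spread by about 15 mm between cameras. None of them put it outside the allowed area. The wrist camera found no tray and gave a false low-score "solvent" on the lamp.

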